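Witness check: point out the sample and its cassette, then confirm

ROBOT

A 7-joint arm with a two-finger parallel gripper is mounted at the origin on the work surface. World frame = base frame: x ahead of the robot, y to its left, z up, the work surface at z = 0. Lengths are in m, angles in degrees, forces in N, time in s.
With the tool pointing down it reaches from about 0.425 to 1.025 m from the base axis. Payload 9.4 kg.
Tool frame: the origin (TCP) lies at the very end of the fingers, on their centre line; the grasp point (between the pads) lies 19 mm behind it; z points along the fingers, y is the direction in which the jaws open and shut (so a half turn about z gives the same grasp; the last joint's range is limited). The gripper opens to 85 mm and grips with 20 to 120 N. Pads are 22 mm wide; open, the fingers measure 114 mm over their backs; the gripper's body (76 mm by 85 mm) begins 54 mm behind the grasp point. The pads swing forward as they close: fully open they stand 13 mm farther back than shut.
Start: joints at [63.787, 34.337, -0.143, 91.639, 0.103, 54.024, -4.572], TCP at [0.269, -0.673, 0.193] pointing down, gripper open.
Joint ranges: [-147.43, 147.43], [-19.82, 112.94], [-74.19, 73.91], [6.32, 146.72], [-59.91, 239.91], [6.04, 106.73], [-150.56, 150.56]. Speed limits (degrees/s): [127.2, 127.2, 172.46, 172.46, 180, 180, 180].

INTERFACE

Orientations are given as a 3x3 rotation matrix whose columns are the frame's x, y, z axes.
In Python, from station import manip, viewer gives the robot as it stands. The module is installed in compiled form; this text tells all that it offers.
- The arm moves only by the tool step_arm, never from a script. Its argument "deltas" is a list of rows, each an object with "slide": the shift along the tool's x, y, z as a fraction of full scale, a list of three; "turn": the turn about the tool's z as a fraction of full scale. A call has 1 to 12 rows; each row is the pose to reach, as a shift and turn from the pose measured when the call began, along the tool's axes at that moment; what a row does not reach only later rows make up. Full scale, the value 1, is 1 m for a shift and 45 degrees for a turn. A row lasts 1/8 s, in which the tool goes at most 62.5 mm and 10.7 degrees, less where a joint would pass 70% of its speed; a pose out of reach is approached as far as the arm can. A call with a number of a shift or a turn outside -1 to 1 is refused whole. A call with a gripper value outside its range is refused whole. "gripper" is the opening, from -1 (shut) to 1 (fully open), set as the call begins (left out, the last holds). The fingers move at their own pace and stop on an object; "grip_force" is the grip in N (left out, the last holds). Time passes only in rows, so rows that repeat a pose let the fingers close. It gives the time, the measured TCP pose, the force and the opening at its end, in the units of the state.
- manip.sense(): the state, without advancing time (a new reading comes with each control period).
- viewer.grab_frame(name): name is "scene" or "top"; returns a dict with "img" (480x640x3 uint8, red, green, blue), "intrinsics" (3x3 intrinsics, pixels), "D" ([k1, k2, p1, p2, k3] as OpenCV has them; the pictures are not rectified), "extrinsics" (4x4, takes a point from camera to world coordinates). Camera axes: x right, y down, z forward; pixel columns grow to the right and rows downward; lengths in m; the calibration is good to about 2 mm. A picture is of the moment at which its call begins. There is no depth.
- manip.job_done(): hands the job in, once; it reports no verdict.
The state is a dict: "time_s": time; "joints": joint angles; "qd": joint speeds; "joint_torque": joint torques, N m; "eef_pos": TCP position; "ee_rot": TCP orientation; "ft_force": force on the tool from outside, world axes, zero at the start; "torque": the same for the moment, N m; "grip_width": finger opening in m.
Only numpy, scipy, OpenCV 4.12 (cv2) and the standard library are available. Lean on these libraries where they do the work, as an engineer would, in place of code of your own. Each camera call takes 0.05 s, during which the arm holds its last target.

TASK

Do the witness check before the run: point down at the slim, tall sample bottle by holding the fingertips about two centimetres above the middle of its cap for two seconds, then in the same way point for two seconds at the cassette with the raised round well in the reader. Then press the reader's round key fully down and let it come up again, and finish with the hand clear. Touch none of the bottles, cassettes or the tube rack: nothing is picked up or shifted.

Things in the scene. Friction and masses are not known exactly. Their poses are not given: they have to be found in the camera images.
- sample_bottle: Loose sample bottle, the slimmest and tallest of three amber glass bottles with white caps standing on the bench: 36 mm diameter, 105 mm tall, cap 28 mm diameter and 18 mm high. Origin at the centre of its underside, z up. The three bottles swap places from run to run.
- sample_bottle_top (a point): Centre of the upper face of the sample bottle's cap, 105 mm above the bench: the middle of the fingertips is to point at this from above. Pointing counts with the fingertips roughly straight above it.
- round_bottle: Loose bystander: amber bottle 54 mm diameter, 78 mm tall with a 32 mm white cap. Origin at the centre of its underside.
- squat_jar: Loose bystander: amber wide-mouthed jar 64 mm diameter, 48 mm tall with a 60 mm white cap. Origin at the centre of its underside.
- reader: Fixed black reader, 110 (x) x 260 (y) x 30 mm, origin at the centre of its underside; at yaw 0 its x points away from the robot, y to the robot's left. Grey display ridge along its far edge, 44 mm above the bench. Two 54 mm square seats, 4 mm deep, at (-12, +85) and (-12, +5) mm: one holds the well cassette, the other the blank, either way round. The key is at (-16, -85) mm.
- well_cassette: Loose white cassette, 50 x 50 x 10 mm, lying in one of the reader's seats, with a raised round open well (34 mm diameter, 8 mm high) in its middle. Origin at the centre of its underside, 26 mm above the bench.
- well_cassette_top (a point): Centre of the well's rim, at the middle of the well cassette, 44 mm above the bench: the middle of the fingertips is to point at this from above.
- blank_cassette: Loose bystander: flat white cassette 50 x 50 x 10 mm without a well, in the reader's other seat. Origin at the centre of its underside.
- tube_rack: Fixed bystander: green tube rack 75 mm (x) by 180 mm (y), 40 mm tall, beyond the reader. Origin at the centre of its underside.
- confirm_key (a joint): Travel of the reader's round key: 0 m up, 0.006 m fully down. A spring pushes it up again; fully down takes about 5 N.
- confirm_key_top (a point): Centre of the upper face of the round white key, 32 mm diameter, 52 mm above the bench when up, on the end of the reader away from the seats (the robot's right). Pressed straight down. The point moves with the key.

How it is judged (in metres and radians):
On the way, in this order (a step that is already met when the one before it is completed fails the run):
1. the fingertips point at the sample bottle's cap from just above and dwell (horizontal distance between the grasp point and sample_bottle_top below 0.022 m and z of the grasp point in the frame of sample_bottle_top between 0.018 and 0.06 m), for 1.5 s.
2. the fingertips point at the well cassette from just above and dwell (horizontal distance between the grasp point and well_cassette_top below 0.022 m and z of the grasp point in the frame of well_cassette_top between 0.018 and 0.06 m), for 1.5 s.
3. the reader's key is pressed fully down (value of joint confirm_key above 0.0045 m), for 0.05 s.
At the end, for the whole second after the job is handed in: The fingertips dwelt 1.5 s over the sample bottle, then the well cassette (grasp point within 22 mm of the middle, 18 to 60 mm above it), then the key went 4.5 mm down and is up again (within 1.5 mm). All bottles and cassettes are upright, at rest, within 6 mm of their starts (value of joint confirm_key below 0.0015 m and distance of each of sample_bottle, round_bottle, squat_jar, well_cassette, blank_cassette from where it was at the start of the episode below 0.006 m and linear speed of each of sample_bottle, round_bottle, squat_jar, well_cassette, blank_cassette below 0.02 m/s and angle between each of sample_bottle, round_bottle, squat_jar, well_cassette, blank_cassette's own z axis and vertical below 0.1 rad); the robot touches nothing.
It fails at once if the robot touches a bottle or the jar (contact force between any of the fingers, the arm and sample_bottle above 0.5 N or contact force between any of the fingers, the arm and round_bottle above 0.5 N or contact force between any of the fingers, the arm and squat_jar above 0.5 N).
It fails at once if the robot touches a cassette (contact force between any of the fingers, the arm and well_cassette above 0.5 N or contact force between any of the fingers, the arm and blank_cassette above 0.5 N).
It fails at once if the robot touches the tube rack (contact force between any of the fingers, the arm and tube_rack above 0.5 N).
It fails at once if a bottle, jar or cassette is shifted or lifted (distance of any of sample_bottle, round_bottle, squat_jar, well_cassette, blank_cassette from where it was at the start of the episode above 0.01 m).
It also fails if it takes over 56 s, if anything falls off the work surface, if the arm or the gripper's body presses on something with over 40 N, if the wrist force passes 120 N, or if a joint passes its speed limit or range.

## Working session

There is one attempt and no reset: what is moved stays moved. The work goes in short steps, Python scripts to look and compute and a tool call to move; the robot and the scene stay as the last step left them, time stands still between calls to the robot, and variables do not carry over. Pictures are saved under pics/ and viewed, and the job is handed in when it is done.

Besides the shell and the picture viewer there is one more tool, called by a JSON object that holds its "fn" and its "kwargs". step_arm: Moves the arm, as the interface text tells. Its arguments: {"type":"object","properties":{"deltas":{"type":"array"},"gripper":{"type":"number"},"grip_force":{"type":"number"}},"required":["deltas"]}

```bash
mkdir -p pics; python3 - <<'E'
from station import manip, viewer
import cv2,pickle
s=manip.sense()
for k in s: print(k,s[k])
for n in ("scene","top"):
    f=viewer.grab_frame(n); pickle.dump(f,open(n+'.pkl','wb'))
    cv2.imwrite(f'pics/{n}0.png',f['img'][:,:,::-1]); print(f['intrinsics'],f['D'],f['extrinsics'])
E
```

```text
time_s 0.0
joints [63.78861749 34.38572367 -0.14541138 91.68286227  0.10016173 54.02504803
 -4.57388132]
qd [-0.09838648  0.00045081 -0.06689833  0.02964282 -0.03827036  0.01035448
 -0.01924804]
joint_torque [ 3.12978327e-04 -7.76467180e+01  1.56499408e+00 -2.58018029e+01
  1.24018159e-02  8.87426140e-03 -3.06989045e-05]
eef_pos [ 0.26921741 -0.67255427  0.19168983]
ee_rot [[ 9.28378972e-01  3.71634207e-01 -7.07241315e-04]
 [ 3.71634864e-01 -9.28377813e-01  1.47090133e-03]
 [-1.09949898e-04 -1.62838939e-03 -9.99998668e-01]]
ft_force [0.07775349 0.53618158 0.01783034]
torque [-0.02327088  0.01555555  0.02310447]
grip_width 0.08523254579837725
[[567.72244301   0.         317.60075541]
 [  0.         567.72244301 230.12184031]
 [  0.           0.           1.        ]] [-0.17318286  0.          0.          0.          0.        ] [[ 0.38235329  0.53948361 -0.75017557  1.42392994]
 [ 0.92399858 -0.21821525  0.31402028 -0.31067088]
 [ 0.00570904 -0.81322785 -0.58191741  0.75343682]
 [ 0.          0.          0.          1.        ]]
[[546.11896259   0.         316.44237407]
 [  0.         546.11896259 240.83421381]
 [  0.           0.           1.        ]] [-0.00017989  0.          0.          0.          0.        ] [[ 0.02925355 -0.99482896  0.09726029  0.51218057]
 [-0.99955468 -0.02854106  0.00870905  0.01208783]
 [-0.00588811 -0.09747175 -0.99522087  1.21283572]
 [ 0.          0.          0.          1.        ]]
```

View pics/top0.png

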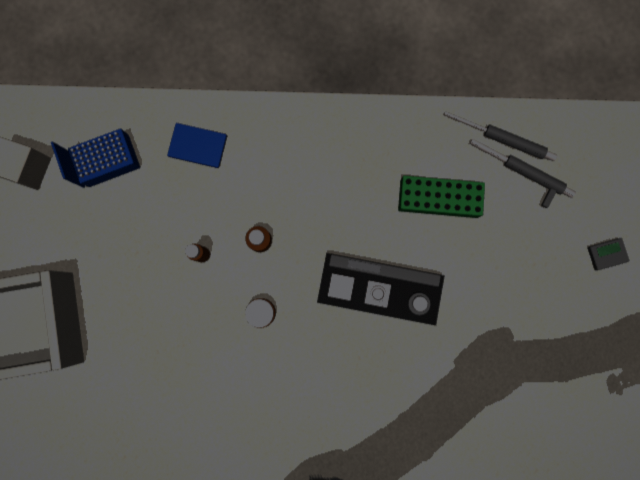

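View pics/scene0.png

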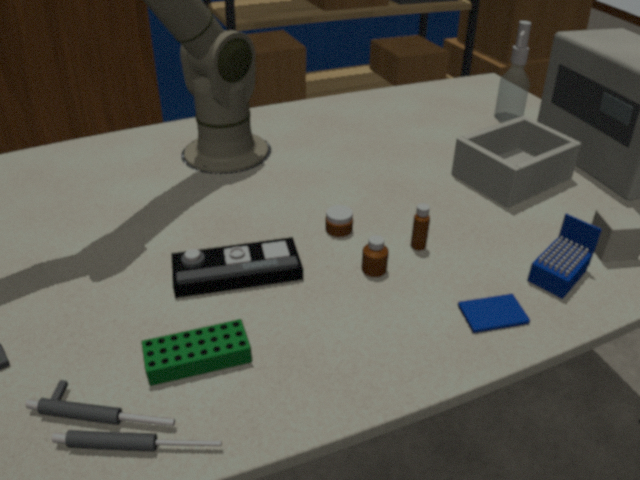

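The top view shows the slim bottle's cap near (193,251), the round bottle's near (257,237) and the jar near (260,313). The blank is at (341,287), the well cassette at (378,293) and the key at (420,303). In the scene view the slim, tall bottle is at (421,228). Next I'll measure these precisely.

```bash
cat > h.py <<'E'
import numpy as np,cv2,pickle
def ray(f,uv):
    K=np.array(f['intrinsics']);D=np.array(f['D']);T=np.array(f['extrinsics'])
    p=cv2.undistortPoints(np.array([[uv]],float),K,D)[0,0]
    return T[:3,3],T[:3,:3]@np.r_[p,1]
def onz(f,uv,z):
    o,d=ray(f,uv); return o+d*(z-o[2])/d[2]
E
python3 - <<'E'
from h import *
out=[]
for n,rois in (("top",{'sb':(183,238,215,265,.105),'rb':(243,222,275,255,.078),'jar':(240,292,280,332,.048),'blank':(325,272,358,303,.036),'well':(362,278,394,310,.036),'key':(406,290,434,318,.052)}),
 ("scene",{'sb':(408,200,434,255,.105),'key':(178,246,208,270,.052),'well':(220,242,254,268,.036)})):
    f=pickle.load(open(n+'.pkl','rb')); im=f['img']
    hsv=cv2.cvtColor(im,cv2.COLOR_RGB2HSV)
    for k,(a,b,c,d,z) in rois.items():
        sub=im[b:d,a:c]; print(n,k,'V pct',np.percentile(hsv[b:d,a:c,2],[5,50,95]))
        m=(hsv[b:d,a:c,2]>(115 if k not in('sb','rb','jar') else 0)).astype(np.uint8)
        big=cv2.resize(sub,None,fx=8,fy=8,interpolation=cv2.INTER_NEAREST)
        out.append(cv2.copyMakeBorder(cv2.convertScaleAbs(big,alpha=1.3),0,440-big.shape[0] if big.shape[0]<440 else 0,0,10,cv2.BORDER_CONSTANT)[:440])
a=np.hstack(out[:3]);b=np.hstack(out[3:6]);c=np.hstack(out[6:])
for i,x in enumerate((a,b,c)): cv2.imwrite(f'pics/z{i}.png',x[:,:800,::-1])
E
```

```text
top sb V pct [ 17.  96. 103.]
top rb V pct [ 36.  84. 103.]
top jar V pct [ 55. 100. 103.]
top blank V pct [ 12.  78. 103.]
top well V pct [ 12.  70. 103.]
top key V pct [ 11.  26. 103.]
scene sb V pct [ 45. 108. 140.]
scene key V pct [ 14.  66. 141.]
scene well V pct [ 17.  98. 140.]
```

View pics/z0.png

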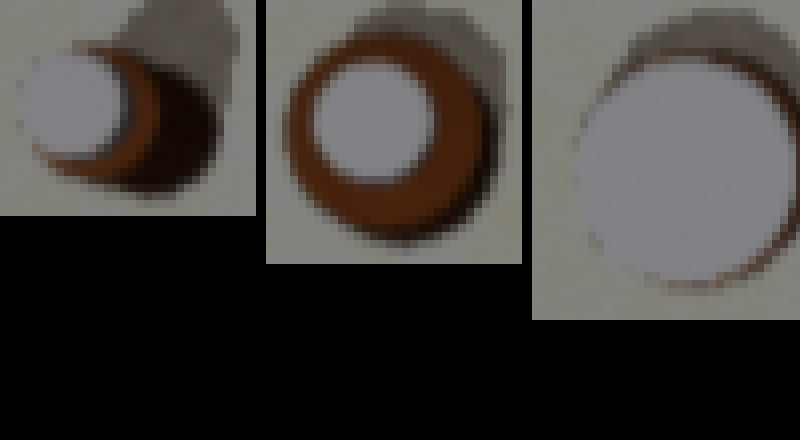

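View pics/z1.png

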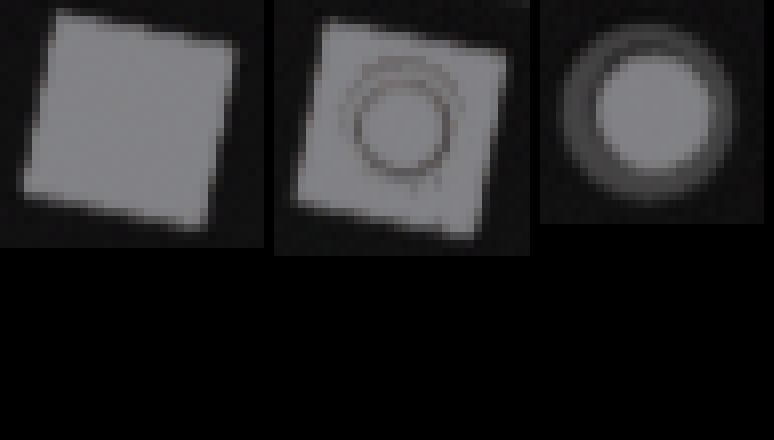

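View pics/z2.png

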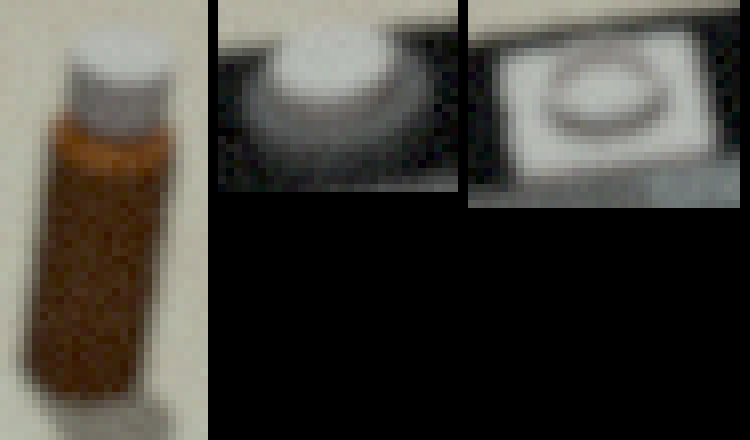

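The zoomed crops show clear cap, key and cassette outlines. The caps look neutral or bluish against the yellowish bench, so I can mask on that.

```bash
python3 - <<'E'
from h import *
f=pickle.load(open('top.pkl','rb')); im=f['img'].astype(float)
bl=cv2.GaussianBlur(im,(3,3),0.7)
m=((bl[...,2]-bl[...,0]>-0.5)&(bl.max(2)>80)).astype(np.uint8)
mb=(bl.max(2)>75).astype(np.uint8)
P={}
for k,(a,b,c,d,z) in {'sb':(183,238,205,265,.105),'rb':(243,222,275,255,.078),'jar':(240,292,280,332,.048),'blank':(325,272,358,303,.036),'well':(362,278,394,310,.036),'key':(406,290,434,318,.052)}.items():
    mm=(m if k in('sb','rb','jar') else mb)[b:d,a:c]
    mm=cv2.morphologyEx(mm,cv2.MORPH_OPEN,np.ones((3,3),np.uint8))
    cs,_=cv2.findContours(mm,cv2.RETR_EXTERNAL,cv2.CHAIN_APPROX_NONE)
    ct=max(cs,key=cv2.contourArea)
    if k in('blank','well'): r=cv2.minAreaRect(ct); uv=r[0]; sz=r[1]
    else:
        r=cv2.fitEllipse(ct); uv=r[0]; sz=r[1]
    uv=(uv[0]+a,uv[1]+b); P[k]=onz(f,uv,z); print(k,np.round(uv,1),np.round(sz,1),np.round(P[k],4))
v=P['blank']-P['key']; 
print('key-well',np.linalg.norm(P['key']-P['well']),'key-blank',np.linalg.norm(v),'yaw',np.degrees(np.arctan2(-v[0],v[1])))
g=pickle.load(open('scene.pkl','rb'))
def proj(p,F):
    T=np.linalg.inv(F['extrinsics']); return cv2.projectPoints(np.array([p],float),cv2.Rodrigues(T[:3,:3])[0],T[:3,3],np.array(F['intrinsics']),np.array(F['D']))[0].ravel().round(1)
for k in P: print(k,'scene px',proj(P[k],g))
E
```

```text
sb [191.3 250.4] [10.4 11.8] [0.5935 0.2761 0.105 ]
rb [256.1 236.9] [11.7 12.2] [0.6277 0.1484 0.078 ]
jar [258.4 313. ] [24.9 26.3] [0.4691 0.1407 0.048 ]
blank [340.7 286.6] [22.4 22.2] [ 0.5299 -0.0325  0.036 ]
well [377.3 293.7] [22.5 22.2] [ 0.5171 -0.1113  0.036 ]
key [419.7 303.6] [13.3 13.4] [ 0.499  -0.1995  0.052 ]
key-well 0.09145183598739763 key-blank 0.1705835568527733 yaw -10.505737100954942
sb scene px [422.8 206.9]
rb scene px [375.5 239.9]
jar scene px [339.  212.3]
blank scene px [274.7 249.6]
well scene px [236.4 254.9]
key scene px [191.4 253.5]
```

The two views agree to within about 1 px: bottle (0.594, 0.276), well (0.517, -0.111), key (0.499, -0.200). First I'll shut the fingers, rise, and start travelling high.

{"fn": "step_arm", "kwargs": {"deltas": [{"slide": [0,0,-0.03],"turn": 0},{"slide": [0,0,-0.06],"turn": 0},{"slide": [0.033,-0.038,-0.06],"turn": 0},{"slide": [0.065,-0.076,-0.06],"turn": 0},{"slide": [0.098,-0.114,-0.06],"turn": 0},{"slide": [0.131,-0.152,-0.06],"turn": 0},{"slide": [0.164,-0.19,-0.06],"turn": 0},{"slide": [0.196,-0.228,-0.06],"turn": 0},{"slide": [0.229,-0.266,-0.06],"turn": 0},{"slide": [0.262,-0.304,-0.06],"turn": 0},{"slide": [0.294,-0.342,-0.06],"turn": 0},{"slide": [0.327,-0.38,-0.06],"turn": 0}], "gripper": -1}}

```text
time_s: 1.6
eef_pos: [0.4318, -0.1968, 0.2523]
ee_rot: [[0.928, 0.372, -0.001], [0.372, -0.928, 0.001], [-0.0, -0.001, -1.0]]
ft_force: [1.5, 0.3, -0.1]
grip_width: -0.0006
```

{"fn": "step_arm", "kwargs": {"deltas": [{"slide": [0.033,-0.038,0],"turn": 0},{"slide": [0.065,-0.076,0],"turn": 0},{"slide": [0.098,-0.114,0],"turn": 0},{"slide": [0.131,-0.152,0],"turn": 0},{"slide": [0.164,-0.19,0],"turn": 0},{"slide": [0.196,-0.228,0],"turn": 0},{"slide": [0.229,-0.266,0],"turn": 0},{"slide": [0.262,-0.304,0],"turn": 0},{"slide": [0.294,-0.342,0],"turn": 0},{"slide": [0.326,-0.379,0],"turn": 0},{"slide": [0.326,-0.379,0],"turn": 0},{"slide": [0.326,-0.379,0],"turn": 0}]}}

```text
time_s: 3.1
eef_pos: [0.5932, 0.2754, 0.252]
ee_rot: [[0.928, 0.372, -0.002], [0.372, -0.928, 0.0], [-0.002, -0.001, -1.0]]
ft_force: [-0.6, -0.4, 0.5]
grip_width: -0.0004
```

Now over the bottle. I'll go down so the tips are about 2.2 cm above the cap.

{"fn": "step_arm", "kwargs": {"deltas": [{"slide": [0,0,0.03],"turn": 0},{"slide": [0,0,0.06],"turn": 0},{"slide": [0,0,0.085],"turn": 0},{"slide": [0,0,0.105],"turn": 0},{"slide": [0,0,0.118],"turn": 0},{"slide": [0,0,0.125],"turn": 0},{"slide": [0,0,0.125],"turn": 0}]}}

```text
time_s: 3.98
eef_pos: [0.593, 0.275, 0.1271]
ee_rot: [[0.929, 0.371, -0.002], [0.371, -0.929, -0.0], [-0.002, -0.001, -1.0]]
ft_force: [0.5, 0.6, 0.6]
grip_width: -0.0
```

```bash
python3 - <<'E'
from station import manip, viewer
import cv2,numpy as np
o=[]
for n,(u,v) in (("scene",(423,200)),("top",(200,250))):
    f=viewer.grab_frame(n)['img'][v-60:v+60,u-60:u+60]
    o.append(cv2.resize(f,(400,400)))
cv2.imwrite('pics/b1.png',np.hstack(o)[:,:,::-1]); print(manip.sense()['eef_pos'])
E
```

```text
[0.59334941 0.27548483 0.12769536]
```

View pics/b1.png

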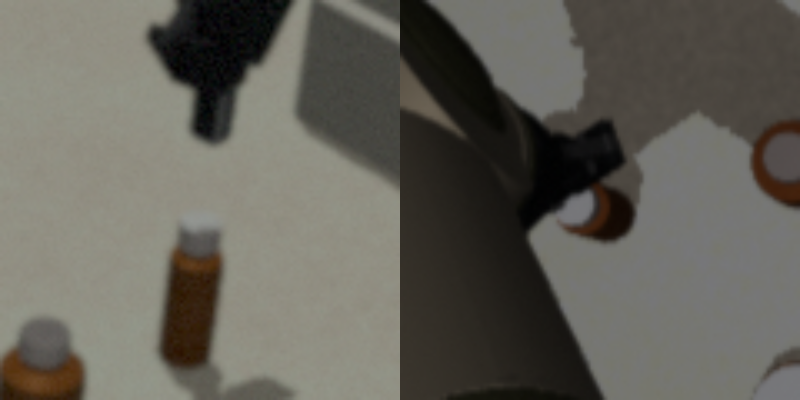

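The picture disagrees with the numbers. The fingertips look higher than 2 cm above the cap in the scene view, at about (427,181). In the top view the cap is still visible beside the hand, which should be covering it. I'll check camera against robot frame before going on.

```bash
python3 - <<'E'
from h import *
from station import manip, viewer
s=manip.sense();p=s['eef_pos'];print(s['time_s'],p,s['joints'])
def proj(q,F):
    T=np.linalg.inv(F['extrinsics']); return cv2.projectPoints(np.array([q],float),cv2.Rodrigues(T[:3,:3])[0],T[:3,3],np.array(F['intrinsics']),np.array(F['D']))[0].ravel().round(1)
for n in("scene","top"):
    f=viewer.grab_frame(n);pickle.dump(f,open(n+'1.pkl','wb'))
    old=pickle.load(open(n+'.pkl','rb'))
    print(n,'ext change',np.abs(np.array(f['extrinsics'])-old['extrinsics']).max())
    im=f['img'][:,:,::-1].copy()
    for q,c in((p,(0,0,255)),(np.array(p)+[0,0,.073],(255,0,255)),([.5935,.2761,.105],(0,255,0)),([0,0,0],(255,255,0))):
        u=proj(q,f);print(n,np.round(q,3),u);cv2.drawMarker(im,tuple(int(round(a)) for a in u),c,cv2.MARKER_CROSS,8,1)
    cv2.imwrite(f'pics/{n}_m1.png',im)
E
```

```text
4.075 [0.59334941 0.27548483 0.12769536] [ -20.56963753   34.14268029  -14.1664738   104.0498536    11.49139815
   43.23723705 -108.99464404]
scene ext change 0.0
scene [0.593 0.275 0.128] [423.7 197.8]
scene [0.593 0.275 0.201] [427.7 167.1]
scene [0.594 0.276 0.105] [422.8 206.9]
scene [0 0 0] [225.7 151.7]
top ext change 0.0
top [0.593 0.275 0.128] [188.9 249.6]
top [0.593 0.275 0.201] [179.6 246.4]
top [0.594 0.276 0.105] [191.3 250.4]
top [0 0 0] [318.4 537.3]
```

View pics/scene_m1.png

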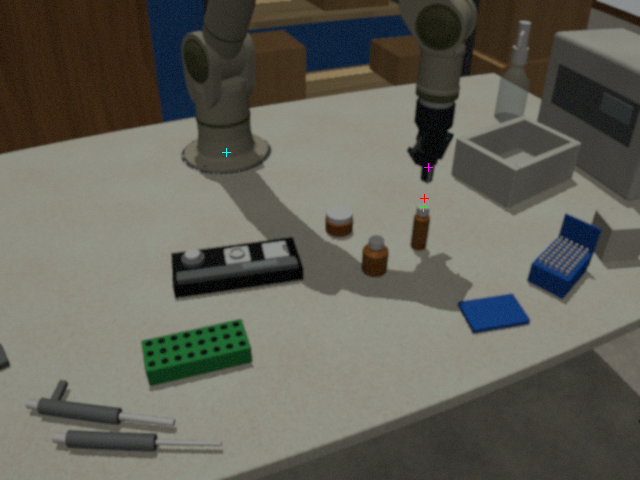

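View pics/top_m1.png

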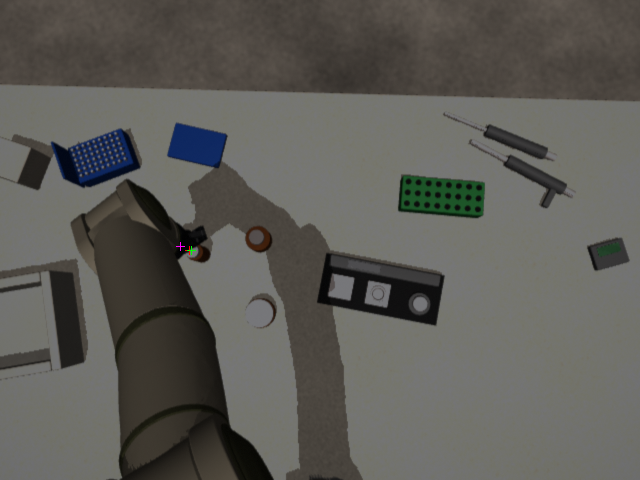

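Frames are consistent at the base, but the fingertip shows at (427,181) where the reported TCP projects to (424,198), roughly 40 mm too high. I'll triangulate the knuckle corner that both views show, and zoom in on the hand.

```bash
python3 - <<'E'
from h import *
o=[]
for n,(u,v) in (("scene",(428,150)),("top",(190,240))):
    f=pickle.load(open(n+'1.pkl','rb'))['img'][v-40:v+40,u-40:u+40]
    f=cv2.convertScaleAbs(cv2.resize(f,(400,400),interpolation=cv2.INTER_CUBIC),alpha=2.2)
    o.append(f)
cv2.imwrite('pics/h1.png',np.hstack(o)[:,:,::-1])
F={n:pickle.load(open(n+'1.pkl','rb')) for n in('scene','top')}
def tri(a,b):
    o1,d1=ray(F['scene'],a);o2,d2=ray(F['top'],b)
    t=np.linalg.lstsq(np.c_[d1,-d2],o2-o1,rcond=None)[0]
    p,q=o1+t[0]*d1,o2+t[1]*d2; return (p+q)/2,np.linalg.norm(p-q)
print(tri((408,151),(206,236)))
print('tip at z: ',[(z,onz(F['scene'],(427,181),z)[:2].round(3)) for z in(.127,.15,.17)])
E
```

```text
(array([0.60858794, 0.21530717, 0.2556843 ]), np.float64(0.0004969801042769894))
tip at z:  [(0.127, array([0.536, 0.319])), (0.15, array([0.568, 0.296])), (0.17, array([0.597, 0.276]))]
```

View pics/h1.png

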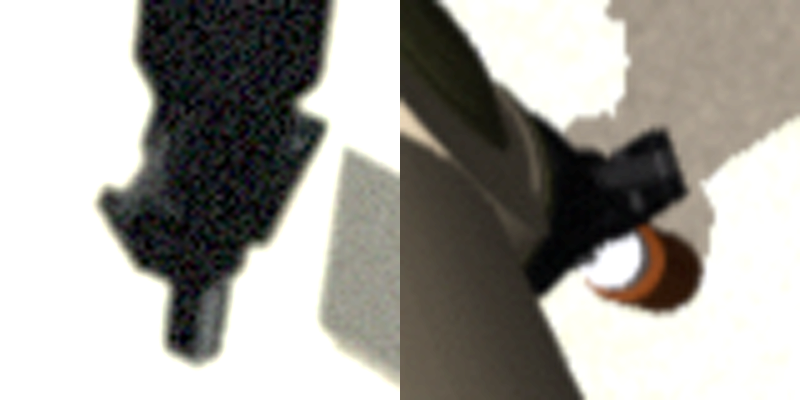

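The corner triangulates cleanly (0.5 mm residual) and fits the reported x, y. The visible fingertip therefore sits about 60 mm above the cap, not 22 mm, so reported z and the picture differ by about 40 mm. I won't go lower over the glass until that's settled. I'll hold here, then move to empty bench and feel for the surface (z = 0) gently.

{"fn": "step_arm", "kwargs": {"deltas": [{"slide": [0,0,0],"turn": 0},{"slide": [0,0,0],"turn": 0},{"slide": [0,0,0],"turn": 0},{"slide": [0,0,0],"turn": 0},{"slide": [0,0,0],"turn": 0},{"slide": [0,0,0],"turn": 0},{"slide": [0,0,0],"turn": 0},{"slide": [0,0,0],"turn": 0},{"slide": [0,0,0],"turn": 0},{"slide": [0,0,0],"turn": 0},{"slide": [0,0,0],"turn": 0},{"slide": [0,0,0],"turn": 0}]}}

```text
time_s: 5.68
eef_pos: [0.5933, 0.2756, 0.1278]
ee_rot: [[0.928, 0.372, -0.001], [0.372, -0.928, 0.001], [-0.001, -0.001, -1.0]]
ft_force: [0.6, -0.9, -0.3]
grip_width: -0.0003
```

```bash
python3 - <<'E'
from station import manip
import numpy as np
s=manip.sense();R=np.array(s['ee_rot']);p=np.array(s['eef_pos']);print(s['time_s'],p,s['ft_force'])
print(R.T@(np.array([.46,.33,p[2]])-p))
E
```

```text
5.675 [0.5933477  0.27564366 0.12775602] [ 0.62058392 -0.92354444 -0.25392211]
[-0.10360393 -0.10001213  0.00014076]
```

Rise 60 mm, move to the empty patch at (0.46, 0.33), and lower to reported z of about 0.05.

{"fn": "step_arm", "kwargs": {"deltas": [{"slide": [0,0,-0.03],"turn": 0},{"slide": [0,0,-0.06],"turn": 0},{"slide": [-0.035,-0.033,-0.06],"turn": 0},{"slide": [-0.07,-0.067,-0.06],"turn": 0},{"slide": [-0.104,-0.1,-0.06],"turn": 0},{"slide": [-0.104,-0.1,-0.02],"turn": 0},{"slide": [-0.104,-0.1,0.02],"turn": 0},{"slide": [-0.104,-0.1,0.05],"turn": 0},{"slide": [-0.104,-0.1,0.07],"turn": 0},{"slide": [-0.104,-0.1,0.078],"turn": 0},{"slide": [-0.104,-0.1,0.078],"turn": 0}]}}

```text
time_s: 7.05
eef_pos: [0.4595, 0.3299, 0.0499]
ee_rot: [[0.928, 0.372, -0.001], [0.372, -0.928, 0.0], [-0.001, -0.001, -1.0]]
ft_force: [-0.2, -0.2, 0.3]
grip_width: 0.0
```

```bash
python3 - <<'E'
from h import *
from station import manip, viewer
def proj(q,F):
    T=np.linalg.inv(F['extrinsics']); return cv2.projectPoints(np.array([q],float),cv2.Rodrigues(T[:3,:3])[0],T[:3,3],np.array(F['intrinsics']),np.array(F['D']))[0].ravel().round(1)
p=manip.sense()['eef_pos'];f=viewer.grab_frame('scene')
for dz in(0,.02,.04,.06):print(dz,proj(np.array(p)+[0,0,dz],f))
u,v=proj(p,f).astype(int);im=f['img'][v-80:v+40,u-80:u+80,::-1].copy()
cv2.drawMarker(im,(80,80),(0,0,255),cv2.MARKER_CROSS,5,1)
cv2.imwrite('pics/p2.png',cv2.convertScaleAbs(cv2.resize(im,(800,600),interpolation=cv2.INTER_CUBIC),alpha=1.7));print(u,v)
E
```

```text
0 [410.3 192.9]
0.02 [411.2 185.7]
0.04 [412.  178.3]
0.06 [412.8 170.8]
410 192
```

View pics/p2.png

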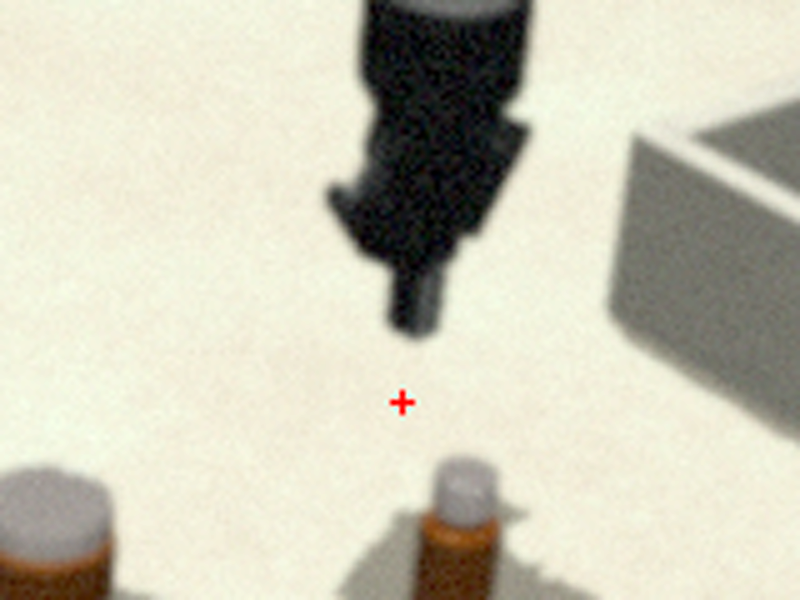

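Same offset here: the tip shows at (413,179), where +38 mm over the reported z would be. Now to feel for the bench.

{"fn": "step_arm", "kwargs": {"deltas": [{"slide": [0,0,0.01],"turn": 0},{"slide": [0,0,0.02],"turn": 0},{"slide": [0,0,0.028],"turn": 0},{"slide": [0,0,0.034],"turn": 0},{"slide": [0,0,0.038],"turn": 0},{"slide": [0,0,0.041],"turn": 0},{"slide": [0,0,0.044],"turn": 0},{"slide": [0,0,0.046],"turn": 0},{"slide": [0,0,0.048],"turn": 0},{"slide": [0,0,0.048],"turn": 0}]}}

```text
time_s: 8.35
eef_pos: [0.4597, 0.3301, 0.0023]
ee_rot: [[0.928, 0.372, -0.001], [0.372, -0.928, 0.001], [-0.0, -0.001, -1.0]]
ft_force: [-0.1, -0.1, -0.8]
grip_width: 0.0001
```

No contact at reported z = 0.002. Continuing down in 2 mm steps.

{"fn": "step_arm", "kwargs": {"deltas": [{"slide": [0,0,0.002],"turn": 0},{"slide": [0,0,0.004],"turn": 0},{"slide": [0,0,0.006],"turn": 0},{"slide": [0,0,0.008],"turn": 0},{"slide": [0,0,0.008],"turn": 0}]}}

```text
time_s: 8.98
eef_pos: [0.4596, 0.3301, -0.0059]
ee_rot: [[0.928, 0.372, -0.001], [0.372, -0.928, 0.001], [-0.0, -0.001, -1.0]]
ft_force: [-0.1, 1.2, 0.2]
grip_width: 0.0002
```

The reported TCP is now below the bench surface with no contact, so the reported z is clearly too low. Continuing.

{"fn": "step_arm", "kwargs": {"deltas": [{"slide": [0,0,0.004],"turn": 0},{"slide": [0,0,0.008],"turn": 0},{"slide": [0,0,0.012],"turn": 0},{"slide": [0,0,0.016],"turn": 0},{"slide": [0,0,0.018],"turn": 0},{"slide": [0,0,0.02],"turn": 0},{"slide": [0,0,0.02],"turn": 0}]}}

```text
time_s: 9.85
eef_pos: [0.4595, 0.33, -0.0261]
ee_rot: [[0.928, 0.372, -0.001], [0.372, -0.928, 0.0], [-0.001, -0.001, -1.0]]
ft_force: [0.5, -0.2, 1.0]
grip_width: -0.0
```

{"fn": "step_arm", "kwargs": {"deltas": [{"slide": [0,0,0.001],"turn": 0},{"slide": [0,0,0.002],"turn": 0},{"slide": [0,0,0.003],"turn": 0},{"slide": [0,0,0.004],"turn": 0},{"slide": [0,0,0.004],"turn": 0}]}}

```text
time_s: 10.48
eef_pos: [0.4595, 0.33, -0.0301]
ee_rot: [[0.928, 0.372, -0.001], [0.372, -0.928, 0.0], [-0.001, -0.001, -1.0]]
ft_force: [0.2, 0.5, 0.1]
grip_width: -0.0004
```

{"fn": "step_arm", "kwargs": {"deltas": [{"slide": [0,0,0.001],"turn": 0},{"slide": [0,0,0.002],"turn": 0},{"slide": [0,0,0.003],"turn": 0},{"slide": [0,0,0.004],"turn": 0},{"slide": [0,0,0.004],"turn": 0}]}}

```text
time_s: 11.1
eef_pos: [0.4594, 0.33, -0.0342]
ee_rot: [[0.928, 0.372, -0.001], [0.372, -0.928, 0.0], [-0.001, -0.001, -1.0]]
ft_force: [-0.5, -0.6, 0.7]
grip_width: 0.0005
```

```bash
python3 - <<'E'
from h import *
from station import manip, viewer
def proj(q,F):
    T=np.linalg.inv(F['extrinsics']); return cv2.projectPoints(np.array([q],float),cv2.Rodrigues(T[:3,:3])[0],T[:3,3],np.array(F['intrinsics']),np.array(F['D']))[0].ravel().round(1)
s=manip.sense();p=s['eef_pos'];f=viewer.grab_frame('scene');print(p,s['ft_force'])
q=[p[0],p[1],0];print(proj(q,f))
u,v=proj(q,f).astype(int);im=f['img'][v-80:v+40,u-80:u+80,::-1].copy()
cv2.drawMarker(im,(80,80),(0,0,255),cv2.MARKER_CROSS,5,1)
cv2.imwrite('pics/p3.png',cv2.convertScaleAbs(cv2.resize(im,(800,600),interpolation=cv2.INTER_CUBIC),alpha=1.7))
E
```

```text
[ 0.45944255  0.32995997 -0.03423789] [-0.49144926 -0.59580085  0.69372417]
[408.3 210.5]
```

View pics/p3.png

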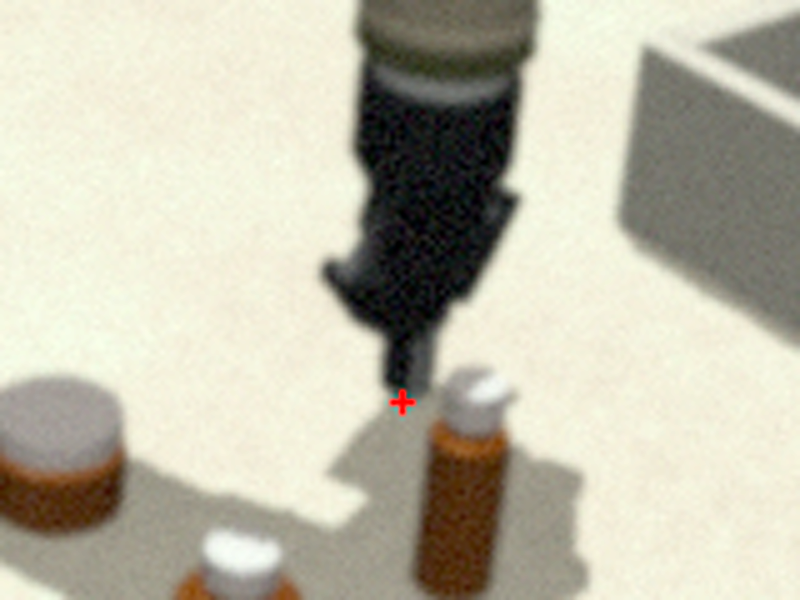

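The tip and its shadow nearly meet, about 4 mm above the bench, while reported z is -0.034. So the true fingertip height is about the reported z + 38–39 mm, consistent in three places, with x and y right. For real tips 2 cm above the cap I need a reported z of about 0.086. Going up, back over the bottle, then down.

{"fn": "step_arm", "kwargs": {"deltas": [{"slide": [0,0,-0.05],"turn": 0},{"slide": [0,0,-0.1],"turn": 0},{"slide": [0,0,-0.15],"turn": 0},{"slide": [0,0,-0.19],"turn": 0},{"slide": [0,0,-0.19],"turn": 0},{"slide": [0.035,0.033,-0.19],"turn": 0},{"slide": [0.07,0.067,-0.19],"turn": 0},{"slide": [0.104,0.1,-0.19],"turn": 0},{"slide": [0.104,0.1,-0.19],"turn": 0},{"slide": [0.104,0.1,-0.175],"turn": 0},{"slide": [0.104,0.1,-0.16],"turn": 0},{"slide": [0.104,0.1,-0.16],"turn": 0}]}}

```text
time_s: 12.65
eef_pos: [0.5913, 0.276, 0.1236]
ee_rot: [[0.928, 0.373, -0.004], [0.373, -0.928, -0.001], [-0.004, -0.001, -1.0]]
ft_force: [-0.1, 0.2, 0.5]
grip_width: 0.0002
```

{"fn": "step_arm", "kwargs": {"deltas": [{"slide": [0,0,0.01],"turn": 0},{"slide": [0,0,0.018],"turn": 0},{"slide": [0,0,0.022],"turn": 0},{"slide": [0,0,0.022],"turn": 0}]}}

```text
time_s: 13.15
eef_pos: [0.5912, 0.2759, 0.1014]
ee_rot: [[0.928, 0.373, -0.005], [0.373, -0.928, -0.001], [-0.005, -0.0, -1.0]]
ft_force: [0.8, -0.6, 0.2]
grip_width: 0.0002
```

```bash
python3 - <<'E'
from h import *
from station import manip, viewer
s=manip.sense();print(s['time_s'],s['eef_pos'],s['ft_force'])
f=viewer.grab_frame('scene')
im=f['img'][130:250,343:503,::-1]
cv2.imwrite('pics/b4.png',cv2.convertScaleAbs(cv2.resize(im,(800,600),interpolation=cv2.INTER_CUBIC),alpha=1.7))
E
```

```text
13.15 [0.5912042  0.27585001 0.10140945] [ 0.78418057 -0.56753345  0.17296463]
```

View pics/b4.png

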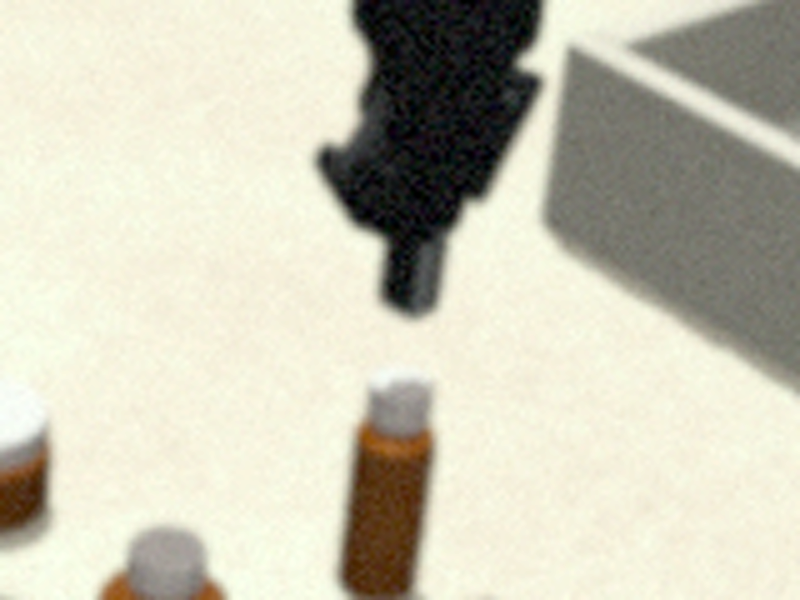

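The picture shows the tip about 14 px (about 36 mm) above the cap, as predicted. Lowering 15 mm more and holding for 2 s.

{"fn": "step_arm", "kwargs": {"deltas": [{"slide": [0,0,0.008],"turn": 0},{"slide": [0.002,0,0.015],"turn": 0},{"slide": [0.002,0,0.015],"turn": 0},{"slide": [0.002,0,0.015],"turn": 0},{"slide": [0.002,0,0.015],"turn": 0},{"slide": [0.002,0,0.015],"turn": 0},{"slide": [0.002,0,0.015],"turn": 0},{"slide": [0.002,0,0.015],"turn": 0},{"slide": [0.002,0,0.015],"turn": 0},{"slide": [0.002,0,0.015],"turn": 0},{"slide": [0.002,0,0.015],"turn": 0},{"slide": [0.002,0,0.015],"turn": 0}]}}

```text
time_s: 14.7
eef_pos: [0.5932, 0.2767, 0.0867]
ee_rot: [[0.928, 0.373, -0.004], [0.373, -0.928, -0.001], [-0.004, -0.001, -1.0]]
ft_force: [0.1, 0.5, -0.2]
grip_width: 0.0002
```

```bash
python3 - <<'E'
from h import *
from station import manip, viewer
s=manip.sense();print(s['time_s'],s['eef_pos'],s['ft_force'])
f=viewer.grab_frame('scene')
im=f['img'][130:250,343:503,::-1]
cv2.imwrite('pics/b5.png',cv2.convertScaleAbs(cv2.resize(im,(800,600),interpolation=cv2.INTER_CUBIC),alpha=1.7))
R=np.array(s['ee_rot']);print(R.T@(np.array([.517,-.111,.2])-s['eef_pos']))
E
```

```text
14.7 [0.59316808 0.27666516 0.08668433] [ 0.13045641  0.47376138 -0.23022183]
[-0.21585106  0.3311566  -0.11256071]
```

View pics/b5.png

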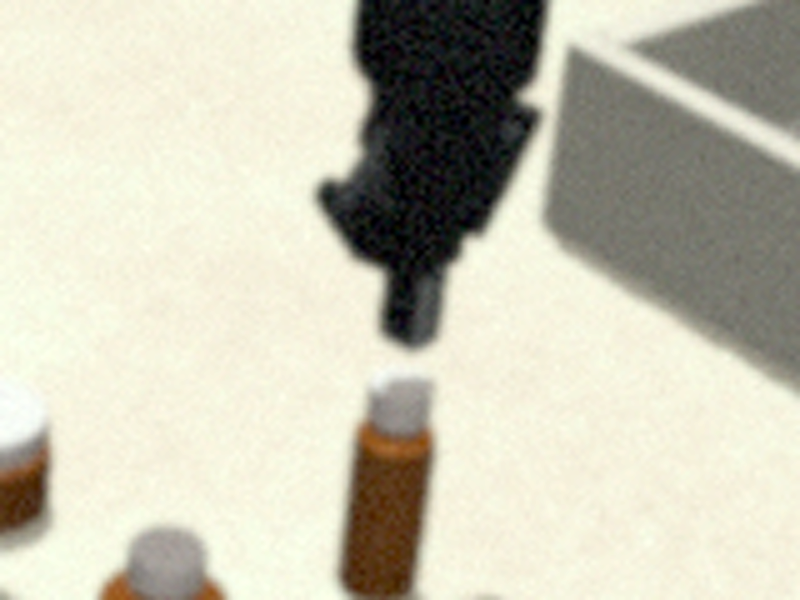

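{"fn": "step_arm", "kwargs": {"deltas": [{"slide": [0,0,0],"turn": 0},{"slide": [0,0,0],"turn": 0},{"slide": [0,0,0],"turn": 0},{"slide": [0,0,0],"turn": 0},{"slide": [0,0,0],"turn": 0},{"slide": [0,0,-0.03],"turn": 0},{"slide": [0,0,-0.07],"turn": 0},{"slide": [0,0,-0.11],"turn": 0},{"slide": [0,0,-0.11],"turn": 0}]}}

```text
time_s: 15.88
eef_pos: [0.5952, 0.2778, 0.2002]
ee_rot: [[0.928, 0.373, 0.001], [0.373, -0.928, 0.002], [0.002, -0.001, -1.0]]
ft_force: [0.1, -0.1, 0.3]
grip_width: 0.0002
```

The fingertips dwelt centred, about 2 cm above the slim bottle's cap (tip at about (425,199), cap at (423,206)). Now over to the well cassette at travel height.

{"fn": "step_arm", "kwargs": {"deltas": [{"slide": [-0.024,0.037,0],"turn": 0},{"slide": [-0.048,0.074,0],"turn": 0},{"slide": [-0.073,0.111,0],"turn": 0},{"slide": [-0.097,0.148,0],"turn": 0},{"slide": [-0.121,0.185,0],"turn": 0},{"slide": [-0.145,0.222,0],"turn": 0},{"slide": [-0.169,0.259,0],"turn": 0},{"slide": [-0.193,0.296,0],"turn": 0},{"slide": [-0.2175,0.332,0],"turn": 0},{"slide": [-0.2175,0.332,0.05],"turn": 0},{"slide": [-0.2175,0.332,0.1],"turn": 0},{"slide": [-0.2175,0.332,0.1],"turn": 0}]}}

```text
time_s: 17.38
eef_pos: [0.5146, -0.1109, 0.0963]
ee_rot: [[0.928, 0.373, -0.006], [0.373, -0.928, 0.003], [-0.005, -0.005, -1.0]]
ft_force: [-0.2, 0.3, 0.1]
grip_width: -0.0002
```

{"fn": "step_arm", "kwargs": {"deltas": [{"slide": [0,0,0.02],"turn": 0},{"slide": [0,0,0.034],"turn": 0},{"slide": [0,0,0.034],"turn": 0},{"slide": [0,0,0.034],"turn": 0},{"slide": [0,0,0.034],"turn": 0},{"slide": [0,0,0.034],"turn": 0},{"slide": [0,0,0.034],"turn": 0},{"slide": [0,0,0.034],"turn": 0},{"slide": [0,0,0.034],"turn": 0},{"slide": [0,0,0.034],"turn": 0},{"slide": [0,0,0.034],"turn": 0},{"slide": [0,0,0.034],"turn": 0}]}}

```text
time_s: 18.88
eef_pos: [0.5143, -0.1108, 0.0623]
ee_rot: [[0.928, 0.373, -0.006], [0.373, -0.928, 0.003], [-0.005, -0.005, -1.0]]
ft_force: [0.3, 0.4, -0.7]
grip_width: 0.0004
```

```bash
python3 - <<'E'
from h import *
from station import manip, viewer
s=manip.sense();print(s['time_s'],s['eef_pos'],s['ft_force'])
f=viewer.grab_frame('scene')
im=f['img'][180:300,160:320,::-1]
cv2.imwrite('pics/c1.png',cv2.convertScaleAbs(cv2.resize(im,(800,600),interpolation=cv2.INTER_CUBIC),alpha=1.7))
E
```

```text
18.875 [ 0.51433466 -0.11075403  0.06231582] [ 0.26219748  0.42147701 -0.68492436]
```

View pics/c1.png

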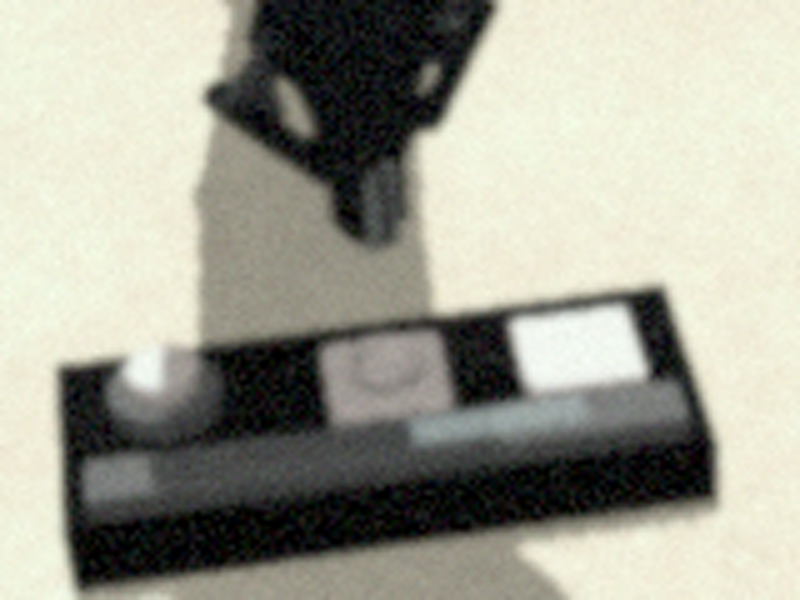

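```bash
python3 - <<'E'
from h import *
f=pickle.load(open('scene.pkl','rb'))
def proj(q,F):
    T=np.linalg.inv(F['extrinsics']); return cv2.projectPoints(np.array([q],float),cv2.Rodrigues(T[:3,:3])[0],T[:3,3],np.array(F['intrinsics']),np.array(F['D']))[0].ravel().round(1)
for q in([.517,-.111,.044],[.514,-.111,.101],[.514,-.111,.064]):print(q,proj(q,f))
print('seen tip',160+374/5,180+240/5,'well',160+389/5,180+358/5)
for z in(.095,.1,.105):print(z,onz(f,(160+374/5,180+238/5),z).round(4))
E
```

```text
[0.517, -0.111, 0.044] [236.2 251.7]
[0.514, -0.111, 0.101] [233.6 228.2]
[0.514, -0.111, 0.064] [235. 243.]
seen tip 234.8 228.0 well 237.8 251.6
0.095 [ 0.5046 -0.1063  0.095 ]
0.1 [ 0.5116 -0.1079  0.1   ]
0.105 [ 0.5186 -0.1094  0.105 ]
```

The tip is where z + 39 mm predicts (228 px row), and laterally within about 3 mm. Lowering 37 mm to 2 cm above the rim and holding.

{"fn": "step_arm", "kwargs": {"deltas": [{"slide": [0.002,0.001,0.015],"turn": 0},{"slide": [0.003,0.001,0.028],"turn": 0},{"slide": [0.003,0,0.037],"turn": 0},{"slide": [0.003,0,0.037],"turn": 0},{"slide": [0.003,0,0.037],"turn": 0},{"slide": [0.003,0,0.037],"turn": 0},{"slide": [0.003,0,0.037],"turn": 0},{"slide": [0.003,0,0.037],"turn": 0},{"slide": [0.003,0,0.037],"turn": 0},{"slide": [0.003,0,0.037],"turn": 0},{"slide": [0.003,0,0.037],"turn": 0},{"slide": [0.003,0,0.037],"turn": 0}]}}

```text
time_s: 20.42
eef_pos: [0.5169, -0.1095, 0.0253]
ee_rot: [[0.928, 0.373, -0.006], [0.373, -0.928, 0.003], [-0.005, -0.005, -1.0]]
ft_force: [-0.2, -0.4, 0.0]
grip_width: -0.0001
```

```bash
python3 - <<'E'
from h import *
from station import manip, viewer
s=manip.sense();print(s['time_s'],s['eef_pos'],s['ft_force'])
f=viewer.grab_frame('scene')
im=f['img'][180:300,160:320,::-1]
cv2.imwrite('pics/c2.png',cv2.convertScaleAbs(cv2.resize(im,(800,600),interpolation=cv2.INTER_CUBIC),alpha=1.7))
E
```

```text
20.425 [ 0.51690622 -0.10952149  0.02529263] [-0.2127765  -0.41012923  0.00767355]
```

View pics/c2.png

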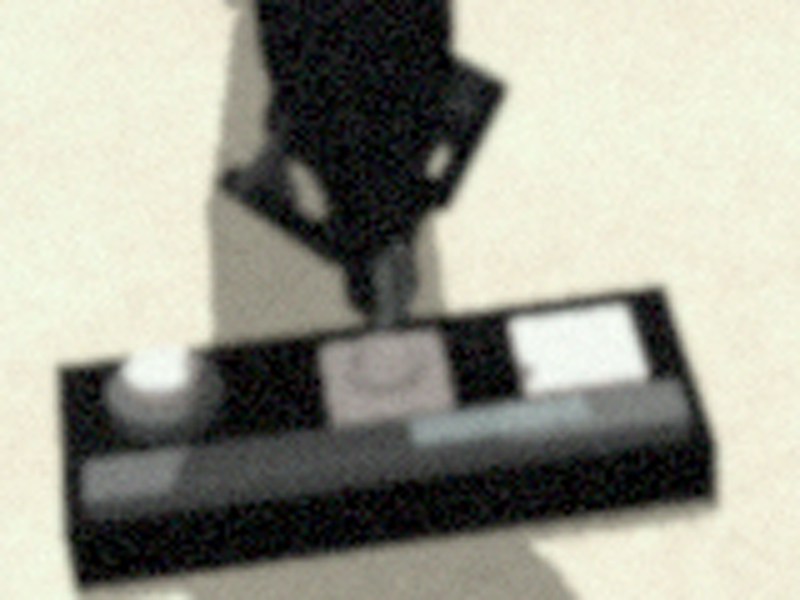

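{"fn": "step_arm", "kwargs": {"deltas": [{"slide": [0,0,0],"turn": 0},{"slide": [0,0,0],"turn": 0},{"slide": [0,0,0],"turn": 0},{"slide": [0,0,0],"turn": 0},{"slide": [0,0,0],"turn": 0},{"slide": [0,0,0],"turn": 0},{"slide": [0,0,-0.025],"turn": 0},{"slide": [0,0,-0.05],"turn": 0},{"slide": [0,0,-0.05],"turn": 0}]}}

```text
time_s: 21.6
eef_pos: [0.5182, -0.1099, 0.0767]
ee_rot: [[0.928, 0.373, -0.003], [0.373, -0.928, 0.002], [-0.002, -0.004, -1.0]]
ft_force: [0.1, -0.0, -0.5]
grip_width: -0.0001
```

The dwell over the well was centred, about 2 cm above the rim. Next the key at (0.499, -0.1995).

{"fn": "step_arm", "kwargs": {"deltas": [{"slide": [-0.025,0.038,0],"turn": 0},{"slide": [-0.051,0.076,0],"turn": 0},{"slide": [-0.051,0.076,0],"turn": 0},{"slide": [-0.051,0.076,0.025],"turn": 0},{"slide": [-0.051,0.076,0.045],"turn": 0},{"slide": [-0.051,0.076,0.055],"turn": 0},{"slide": [-0.051,0.076,0.055],"turn": 0}]}}

```text
time_s: 22.48
eef_pos: [0.4988, -0.1985, 0.0208]
ee_rot: [[0.927, 0.374, -0.005], [0.374, -0.927, 0.003], [-0.003, -0.005, -1.0]]
ft_force: [-0.0, -0.6, 0.8]
grip_width: -0.0001
```

```bash
python3 - <<'E'
from h import *
from station import manip, viewer
s=manip.sense();print(s['time_s'],s['eef_pos'],s['ft_force'])
f=viewer.grab_frame('scene')
im=f['img'][180:300,130:290,::-1]
cv2.imwrite('pics/k1.png',cv2.convertScaleAbs(cv2.resize(im,(800,600),interpolation=cv2.INTER_CUBIC),alpha=1.7))
E
```

```text
22.475 [ 0.49878866 -0.19849353  0.02079348] [-0.04136553 -0.59209757  0.82190097]
```

View pics/k1.png

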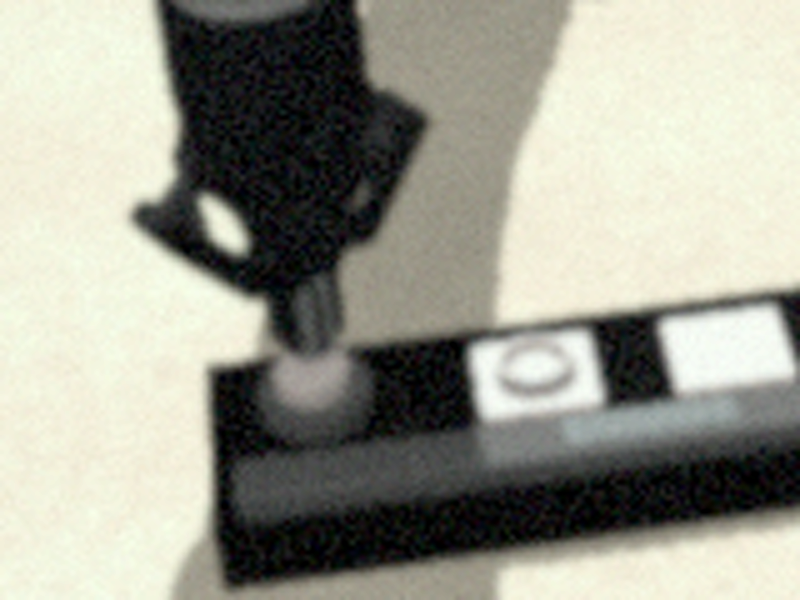

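The tip is centred just above the key, at about (191,250). Pressing down in small steps.

{"fn": "step_arm", "kwargs": {"deltas": [{"slide": [0,0,0.003],"turn": 0},{"slide": [0,0,0.006],"turn": 0},{"slide": [0,0,0.008],"turn": 0},{"slide": [0,0,0.01],"turn": 0},{"slide": [0,0,0.011],"turn": 0},{"slide": [0,0,0.011],"turn": 0}]}}

```text
time_s: 23.28
eef_pos: [0.4992, -0.1988, 0.0105]
ee_rot: [[0.928, 0.374, -0.004], [0.374, -0.928, 0.003], [-0.003, -0.004, -1.0]]
ft_force: [0.3, -1.0, 3.7]
grip_width: -0.0001
```

{"fn": "step_arm", "kwargs": {"deltas": [{"slide": [0,0,0.001],"turn": 0},{"slide": [0,0,0.002],"turn": 0},{"slide": [0,0,0.003],"turn": 0},{"slide": [0,0,0.003],"turn": 0}]}}

```text
time_s: 23.78
eef_pos: [0.4992, -0.1988, 0.0075]
ee_rot: [[0.928, 0.374, -0.004], [0.374, -0.928, 0.003], [-0.003, -0.004, -1.0]]
ft_force: [-0.2, -0.4, 4.5]
grip_width: 0.0001
```

{"fn": "step_arm", "kwargs": {"deltas": [{"slide": [0,0,0.001],"turn": 0},{"slide": [0,0,0.002],"turn": 0},{"slide": [0,0,0.002],"turn": 0}]}}

```text
time_s: 24.15
eef_pos: [0.4993, -0.1989, 0.007]
ee_rot: [[0.928, 0.374, -0.003], [0.374, -0.928, 0.002], [-0.002, -0.003, -1.0]]
ft_force: [-4.5, 1.7, 27.0]
grip_width: -0.0001
```

The force jumped to 27 N at reported z = 0.007, so the key is bottomed out. The stop is at 46 mm, which confirms the 39 mm offset. Releasing and rising clear.

{"fn": "step_arm", "kwargs": {"deltas": [{"slide": [0,0,-0.005],"turn": 0},{"slide": [0,0,-0.02],"turn": 0},{"slide": [0,0,-0.06],"turn": 0},{"slide": [0,0,-0.11],"turn": 0},{"slide": [0,0,-0.16],"turn": 0},{"slide": [0,0.05,-0.18],"turn": 0},{"slide": [0,0.1,-0.18],"turn": 0},{"slide": [0,0.15,-0.18],"turn": 0},{"slide": [0,0.2,-0.18],"turn": 0},{"slide": [0,0.2,-0.18],"turn": 0},{"slide": [0,0.2,-0.18],"turn": 0}]}}

```text
time_s: 25.52
eef_pos: [0.5741, -0.3838, 0.1863]
ee_rot: [[0.927, 0.374, -0.004], [0.374, -0.927, 0.003], [-0.002, -0.004, -1.0]]
ft_force: [0.5, 1.3, -0.3]
grip_width: -0.0002
```

```bash
python3 - <<'E'
from h import *
from station import manip, viewer
s=manip.sense();print(s['time_s'],s['eef_pos'],s['ft_force'])
o=[]
for n in('scene','top'):
    f=viewer.grab_frame(n);g=pickle.load(open(n+'.pkl','rb'))
    o.append(cv2.resize(f['img'],(400,300)))
    if n=='scene':
        a=f['img'][235:305,165:310];b=g['img'][235:305,165:310];o2=np.vstack([b,a])
cv2.imwrite('pics/e1.png',np.vstack([np.hstack(o)])[:,:,::-1])
cv2.imwrite('pics/e2.png',cv2.resize(o2,None,fx=4,fy=4)[:,:,::-1])
im=f['img'].astype(float);bl=cv2.GaussianBlur(im,(3,3),0.7)
for k,(a,b,c,d) in {'sb':(183,238,205,265),'rb':(243,222,275,255),'jar':(240,292,280,332)}.items():
    mm=((bl[...,2]-bl[...,0]>-0.5)&(bl.max(2)>80)).astype(np.uint8)[b:d,a:c]
    ct=max(cv2.findContours(cv2.morphologyEx(mm,cv2.MORPH_OPEN,np.ones((3,3),np.uint8)),0,1)[0],key=cv2.contourArea);e=cv2.fitEllipse(ct)[0];print(k,e[0]+a,e[1]+b)
E
```

```text
25.525 [ 0.57409524 -0.38381923  0.18631048] [ 0.48986726  1.26233366 -0.26560988]
sb 191.30013942718506 250.44005584716797
rb 256.04241943359375 236.89957904815674
jar 258.44975090026855 313.0663146972656
```

View pics/e1.png

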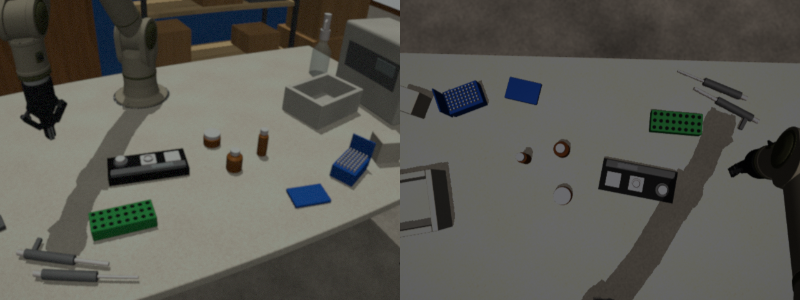

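View pics/e2.png

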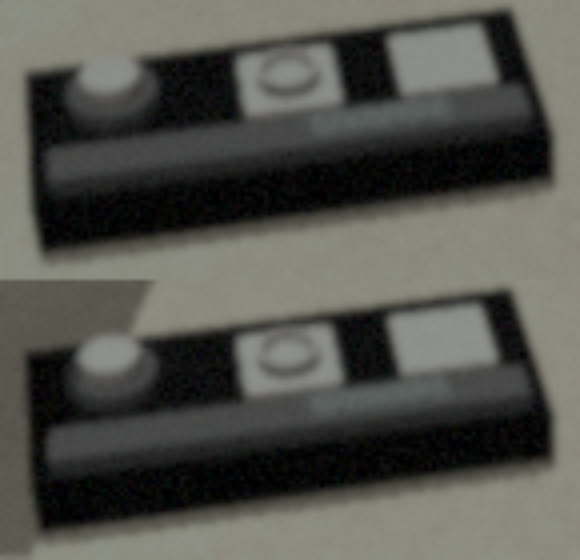

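The key is up again, nothing has moved (caps within 0.1 px of the start), and the hand is clear. Handing in.

```bash
python3 - <<'E'
from station import manip
print(manip.job_done())
E
```

```text
the job is handed in; nothing more can be done
None
```

The witness check is done and the job is handed in; no verdict was reported. With the fingers shut I pointed at the slim bottle's cap for about 2 s, then at the well cassette for about 2 s. I then pressed the key to its stop, let it up and moved the hand clear, at about 25.5 s of the 56 s allowed.

**Check that disagreed:** the reported TCP height did not match the pictures. The real fingertips were about 39 mm higher than reported.
- **How I found it:** at my first hold over the bottle, the picture showed the tips about 60 mm above the cap instead of 2 cm.
- **How I confirmed it:** I lowered the hand over empty bench, where it reached a reported z of -0.034 m without contact. The key later bottomed out at a reported 7 mm where 46 mm was expected, which gives the same 39 mm.
- **What I did about it:** I repeated the bottle dwell at the corrected height, about 2 cm above the cap. Over the well I held once at about 57 mm, then at the corrected 2 cm.
- **What is left open:** I did not find the cause. If the judging uses the reported height rather than the real one, the earlier, higher holds fall inside the window instead.

**Last checks:**
- **Key:** the force rose from about 4.5 N to 27 N at the stop, and the final picture shows the key back up.
- **Bottles and jar:** their caps are within 0.1 px of where they started.
- **Cassettes:** they look unmoved when the before and after pictures are compared.
- **Contact:** wrist forces stayed at noise level (about 1 N) in every reading except during the key press, and the hand ended clear of everything.

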